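# Stow the plunger under the kit box flap

### The job

Lift the clear hinged flap of the two-tier kit box by its bar until it stands about upright or leans back past upright, and leave it standing open. Then pick the rubber-tipped aluminium plunger out of the parts on the cart top and lay it flat on the floor of the lower tier that the flap covered; set it down, do not drop it in.

Things in the scene. Friction and masses are not known exactly. Their poses are not given: they have to be found in the camera images.
- lower_tier (a point): Floor centre of the kit box's lower tier, 5 mm above the cart top: an empty rubber-floored well 136 (x) by 172 (y) mm, walls 4 mm, rims 55 mm above this floor. Fixed aluminium box; behind the well (x +72 to +154 mm) is the upper tier with a row of rocker switches, no higher than the rims. x points from the bar side to the hinge side, roughly away from the robot; y runs along the hinge; z up.
- flap (a joint): Flap angle, rad: 0 shut on the rims (may start up to 0.2 ajar), 1.57 upright, stop at 2.0. Clear plate 140 by 176 by 4 mm, 120 g, black strip on its free edge nearest the robot, which swings up and away. Hinge line along lower_tier's y, at its x = +70 mm, z = +57 mm, through the plate's mid-plane. Stiff hinge (0.18 N m): the flap stays where left.
- flap_bar (a point): Middle of the flap's handle: a round aluminium bar 10 mm thick, parallel to the hinge, 74 mm clear between its end posts; 132 mm from the hinge along the flap and 36 mm above the flap's mid-plane. It turns with the flap (on the far side once upright) and can turn between fingers gripping it across. Axes: those of lower_tier when shut.
- plunger_center (a point): Plunger's centre, 13 mm above what it lies on: bare aluminium rod 18 mm thick, 100 mm long over all, 26 mm square collar at -x end, black rubber tip 26 mm thick at +x end (bare rod x -38 to +32 mm), 90 g; does not roll. x along the rod, z up. On the cart top at the box's right (-y), among a yellow pull knob, a chrome toggle switch and a pewter bezel ring in any order, centres 100 mm or more apart.
Not all that is in view belongs to the job. Of the things shaped like the part that bears plunger_center, the aluminium one is meant.

How it is judged:
By the outcome, as a careful person would: the job done as asked, in the order asked, and still so for the second after the job is handed in, with the robot touching nothing.
It also fails if it takes over 58 s, if anything falls off the work surface, if the arm or the gripper's body presses on something with over 40 N, if the wrist force passes 120 N, or if a joint passes its speed limit or range.

### The arm

A 6-joint arm with a two-finger parallel gripper is mounted at the origin on the work surface. World frame = base frame: x ahead of the robot, y to its left, z up, the work surface at z = 0. Lengths are in mm, angles in rad, forces in N, time in s.
With the tool pointing down it reaches from about 400 to 925 mm from the base axis. Payload 12.5 kg.
Tool frame: the origin (TCP) lies on the centre line of the jaws, within the pads' length; the fingertips stand 17 mm ahead of it and the grasp point (between the pads) lies 2 mm behind it; z points along the fingers, y is the line along which they close (so a half turn about z gives the same grasp; the last joint's range is limited). The gripper opens to 95 mm and grips with 3 to 60 N. Pads are 20 mm wide; open, the fingers measure 119 mm over their backs; the gripper's body (75 mm by 180 mm) begins 59 mm behind the grasp point.
Start: joints at [1.101, 0.491, 1.559, -0, 1.092, -0.106], TCP at [222.376, 584.118, 231.661] pointing down, gripper open.
Joint ranges: [-3.1, 3.1], [-0.84, 2.19], [0.05, 2.79], [-1.13, 4.28], [0.06, 2.93], [-2.69, 2.69]. Speed limits (rad/s): [2.22, 2.22, 2.79, 3.14, 3.14, 3.14].

### API

Orientations are given as [roll, pitch, yaw] about the fixed x, y, z axes, in that order (R = Rz(yaw) Ry(pitch) Rx(roll)).
In Python, from cell import env gives the robot as it stands.
- The arm moves only by the tool drive_tool, never from a script. Its argument "deltas" is text: rows parted by semicolons, each of 4 numbers parted by spaces: the shift along the world's x, y, z normalised to -1 to 1, where 1 is 100 mm, then the turn about the world's z normalised to -1 to 1, where 1 is 180 degrees. A call has 1 to 10 rows; each row shifts and turns the commanded pose from where the row before left it; what a row does not reach is not made up. A row lasts 1/12 s, in which the tool goes at most 41.7 mm and 7.16 degrees, less where a joint would pass 70% of its speed; a pose out of reach is approached as far as the arm can. A call with a number of a shift or a turn outside -1 to 1 is refused whole. A call with a gripper value outside its range is refused whole. "gripper" is the closure, from 0 (fully open) to 1 (shut), set as the call begins (left out, the last holds). The fingers move at their own pace and stop on an object; the grip force is fixed at half the most. Time passes only in rows, so rows that do not move let the fingers close. It gives the time, the measured TCP pose, the force, the opening and the grip force at its end, in the units of the state.
- env.state(): the state, without advancing time (a new reading comes with each control period).
- env.read_camera(name): name is "side" or "top"; returns (picture, depth): 400x640x3 uint8, red, green, blue; 400x640 float32, mm along the optical axis (not along the pixel's ray), 0 where there is no reading.
- env.camera_params(name): a dict with "mtx" (3x3 intrinsics, pixels), "camera_from_world" (4x4, takes a point from world to camera coordinates). Camera axes: x right, y down, z forward; pixel columns grow to the right and rows downward; lengths in mm; the calibration is good to about 2 mm. A picture is of the moment at which its call begins. camera_params takes no time and is no camera call.
- env.job_done(): hands the job in; it is judged then, once.
The state is a dict: "t": time; "joints": joint angles; "qvel": joint speeds; "tau": joint torques, N m; "eef_pos": TCP position; "tcp_rot": TCP orientation; "ft_force": force on the tool from outside, world axes, zero at the start; "moment": the same for the moment, N m; "opening": opening from 0.0 (shut) to 1.0 (fully open); "grip_force": force on a finger pad.
Only numpy, scipy, OpenCV 4.12 (cv2) and the standard library are available. Lean on these libraries where they do the work, as an engineer would, in place of code of your own. Each camera call takes 0.05 s, during which the arm holds its last target. There are 200 camera calls.

## Working session

There is one attempt and no reset: what is moved stays moved. The work goes in short steps, Python scripts to look and compute and a tool call to move; the robot and the scene stay as the last step left them, time stands still between calls to the robot, and variables do not carry over. Pictures are saved under pics/ and viewed, at most 10 in all, crops included, and the job is handed in when it is done.

Besides the shell and the picture viewer there is one more tool, called in YAML: its name, and indented under it one key for each argument. drive_tool: Moves the arm, as the interface text tells. Its arguments: {"type":"object","properties":{"deltas":{"type":"string"},"gripper":{"type":"number"}},"required":["deltas"]}

```bash
mkdir -p pics; cat > h.py <<'E'
from cell import env
import numpy as np, cv2
def look(n,f):
    im,d=env.read_camera(n); cv2.imwrite(f'pics/{f}.png',im[:,:,::-1]); np.savez(f'pics/{f}.npz',im=im,d=d); return im,d
def world(n,d):
    p=env.camera_params(n);K=p['mtx'];T=np.linalg.inv(p['camera_from_world'])
    v,u=np.mgrid[:d.shape[0],:d.shape[1]]
    c=np.stack([(u-K[0][2])/K[0][0]*d,(v-K[1][2])/K[1][1]*d,d,np.ones_like(d)],-1)
    return (c@T.T)[...,:3]
E
python3 - <<'E'
from h import *
for n in('top','side'):look(n,n+'0');print(np.round(env.camera_params(n)['camera_from_world'],3))
print(env.state())
E
```

```text
[[ 2.500000e-02 -1.000000e+00  1.500000e-02 -6.878300e+01]
 [-9.950000e-01 -2.600000e-02 -9.900000e-02  5.577970e+02]
 [ 9.900000e-02 -1.200000e-02 -9.950000e-01  1.248013e+03]
 [ 0.000000e+00  0.000000e+00  0.000000e+00  1.000000e+00]]
[[ 8.59000e-01 -5.12000e-01 -8.00000e-03 -5.21256e+02]
 [-3.22000e-01 -5.27000e-01 -7.87000e-01  2.29840e+02]
 [ 3.99000e-01  6.78000e-01 -6.17000e-01  6.26768e+02]
 [ 0.00000e+00  0.00000e+00  0.00000e+00  1.00000e+00]]
{'t': 0.1, 'joints': array([ 1.10138603e+00,  4.91498769e-01,  1.55936036e+00,  2.50094063e-05,
        1.09164497e+00, -1.05596983e-01]), 'qvel': array([ 0.00074592, -0.00183146, -0.00300495, -0.00036587, -0.00037848,
       -0.0006386 ]), 'tau': array([ 2.25060343e-03, -6.13623762e+01, -2.58607525e+01,  6.93064230e-02,
        4.71539015e-02, -8.18694548e-05]), 'eef_pos': array([222.29471971, 583.95006584, 231.13017317]), 'tcp_rot': array([-3.14068862e+00, -1.18126868e-04,  2.77776775e+00]), 'ft_force': array([-0.05710477,  0.16264665,  0.51970899]), 'moment': array([0.01829769, 0.01344526, 0.01673098]), 'grip_force': 0.0, 'opening': 1.001893566157462}
```

View pics/top0.png

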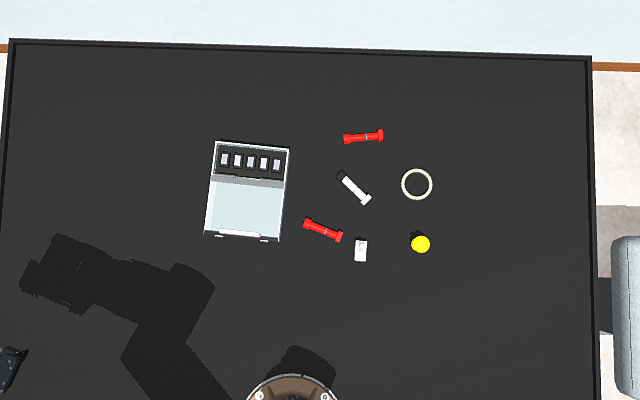

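View pics/side0.png

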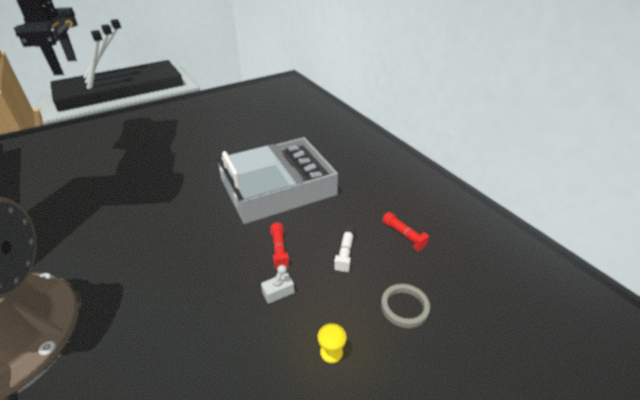

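The top view shows the bar near (238,233), the box between (217,141), (289,148), (280,241) and (204,237), and the aluminium plunger from its black tip (341,175) to its collar (366,200). The red plungers are decoys. Next I measure these points.

```bash
python3 - <<'E'
from h import *
z=np.load('pics/top0.npz');im=z['im'].astype(int);P=world('top',z['d'])
X,Y,Z=P[...,0],P[...,1],P[...,2]
r=np.s_[130:250,195:300]
print('table z',np.median(Z[300:340,400:500]))
box=(Z[r]>40)&(Z[r]<75); p=P[r][box]
print('box',cv2.minAreaRect(p[:,:2].astype(np.float32)),cv2.boxPoints(cv2.minAreaRect(p[:,:2].astype(np.float32))))
m=(Z[r]>80); q=P[r][m]; vv,uu=np.nonzero(m)
print('bar',len(q),uu.min()+195,uu.max()+195,vv.min()+130,vv.max()+130,np.percentile(q,[2,50,98],axis=0),cv2.minAreaRect(q[:,:2].astype(np.float32)))
r=np.s_[165:210,330:378]; m=Z[r]>9;q=P[r][m];R=cv2.minAreaRect(q[:,:2].astype(np.float32))
print('plunger',len(q),R,cv2.boxPoints(R),q[:,2].max())
for u,v in [(341,175),(366,200),(353,188),(240,210),(240,190),(250,233),(230,232)]:print(u,v,P[v,u].round(1))
# flap profile along column
for v in range(178,246,4):print(v,P[v,245].round(0),im[v,245])
E
```

```text
table z 0.5756843727273235
box ((568.3375244140625, 123.03360748291016), (180.50367736816406, 229.55230712890625), 85.33123779296875) [[446.59613   42.423447]
 [675.3868    23.739014]
 [690.0789   203.64377 ]
 [461.28827  222.3282  ]]
bar 221 197 297 134 243 [[ 433.21750918  -38.90226      96.85626904]
 [ 465.41707736  116.31393128  104.18856214]
 [ 473.44709749  173.91572352 1297.77262044]] ((457.51129150390625, 68.48443603515625), (219.67893981933594, 15.149901390075684), 81.19779968261719)
plunger 332 ((525.8594970703125, -81.036376953125), (98.82777404785156, 194.2325897216797), 48.14372253417969) [[ 420.5531    -53.038628]
 [ 565.2216   -182.64313 ]
 [ 631.1659   -109.03413 ]
 [ 486.49738    20.570374]] 1297.772620441654
341 175 [ 617.9 -106.9   23.8]
366 200 [ 556.8 -170.4   24.1]
353 188 [ 586.2 -137.6   22.6]
240 210 [520.9 135.3  65.7]
240 190 [569.1 137.3  64.6]
250 233 [465.6 104.9 102.4]
230 232 [466.8 151.1 102.5]
178 [599. 126.  65.] [170 179 176]
182 [589. 127.  60.] [160 165 166]
186 [579. 125.  67.] [221 237 237]
190 [570. 126.  63.] [218 234 235]
194 [560. 125.  65.] [218 233 235]
198 [550. 125.  63.] [218 234 235]
202 [540. 124.  66.] [218 234 237]
206 [531. 124.  65.] [218 234 237]
210 [521. 123.  65.] [217 235 237]
214 [511. 122.  71.] [217 235 237]
218 [502. 123.  60.] [221 234 237]
222 [492. 122.  68.] [221 234 237]
226 [483. 122.  62.] [221 235 237]
230 [473. 121.  67.] [217 233 237]
234 [463. 116. 106.] [255 255 255]
238 [456. 130.  -6.] [61 62 63]
242 [446. 129.  -1.] [56 58 58]
```

drive_tool:
  deltas: "0.16 -0.30 0 -0.0274;0.16 -0.30 0 -0.0274;0.16 -0.30 0 -0.0274;0.16 -0.30 0 -0.0274;0.16 -0.30 0 -0.0274;0.16 -0.30 0 -0.0274;0.16 -0.30 0 -0.0274;0.16 -0.30 0 -0.0274;0.16 -0.30 0 -0.0274;0.16 -0.30 0 -0.0274"
  gripper: 0

```text
t: 0.93
eef_pos: [382.8, 282.5, 231.6]
tcp_rot: [-3.142, 0.0, 1.913]
ft_force: [0.2, 0.5, 0.7]
opening: 1.0
grip_force: 0.0
```

drive_tool:
  deltas: "0.16 -0.30 0 -0.0274;0.16 -0.30 0 -0.0274;0.16 -0.30 -0.1 -0.0274;0.16 -0.30 -0.2 -0.0274;0.16 -0.30 -0.2 -0.0274;0 0 0 0;0 0 0 0"

```text
t: 1.52
eef_pos: [462.5, 132.8, 180.6]
tcp_rot: [-3.139, 0.001, 1.484]
ft_force: [0.1, 0.5, 0.7]
opening: 0.999
grip_force: 0.0
```

drive_tool:
  deltas: "0.02 -0.02 -0.2 0;0 0 -0.2 0;0 0 -0.2 0;0 0 -0.15 0;0 0 -0.09 0;0 0 0 0"

```text
t: 2.02
eef_pos: [463.6, 132.9, 96.7]
tcp_rot: [-3.14, 0.0, 1.488]
ft_force: [-0.1, 0.3, -0.0]
opening: 1.001
grip_force: 0.0
```

drive_tool:
  deltas: "0 0 0 0;0 0 0 0;0 0 0 0;0 0 0 0;0 0 0 0;0 0 0 0;0 0 0 0;0 0 0 0"
  gripper: 1

```text
t: 2.68
eef_pos: [464.4, 132.1, 97.8]
tcp_rot: [3.141, -0.0, 1.487]
ft_force: [0.0, 0.2, -1.2]
opening: 0.493
grip_force: 0.0
```

drive_tool:
  deltas: "0 0 0 0;0 0 0 0;0 0 0 0;0 0 0 0;0 0 0 0;0 0 0 0;0 0 0 0;0 0 0 0"

```text
t: 3.35
eef_pos: [466.5, 132.0, 98.0]
tcp_rot: [3.137, -0.001, 1.487]
ft_force: [9.4, -2.7, -3.0]
opening: 0.097
grip_force: 30.0
```

```bash
python3 - <<'E'
import numpy as np
ph=np.linspace(.266,.266+1.75,31)
x=-136.8*np.cos(ph);z=136.8*np.sin(ph)
for a,b in zip(np.diff(x),np.diff(z)):print("%.3f %.3f %.3f 0"%(a*.9967/100,-a*.0814/100,b/100),end=';')
E
```

```text
0.023 -0.002 0.076 0;0.028 -0.002 0.075 0;0.032 -0.003 0.073 0;0.036 -0.003 0.071 0;0.040 -0.003 0.069 0;0.044 -0.004 0.066 0;0.048 -0.004 0.064 0;0.051 -0.004 0.061 0;0.055 -0.004 0.058 0;0.058 -0.005 0.054 0;0.061 -0.005 0.051 0;0.064 -0.005 0.047 0;0.067 -0.005 0.043 0;0.069 -0.006 0.039 0;0.071 -0.006 0.035 0;0.073 -0.006 0.031 0;0.075 -0.006 0.027 0;0.076 -0.006 0.022 0;0.078 -0.006 0.018 0;0.078 -0.006 0.013 0;0.079 -0.006 0.009 0;0.079 -0.006 0.004 0;0.080 -0.006 -0.001 0;0.079 -0.006 -0.005 0;0.079 -0.006 -0.010 0;0.078 -0.006 -0.014 0;0.077 -0.006 -0.019 0;0.076 -0.006 -0.024 0;0.074 -0.006 -0.028 0;0.073 -0.006 -0.032 0;
```

drive_tool:
  deltas: "0.043 -0.002 0.076 0;0.028 -0.002 0.075 0;0.032 -0.003 0.073 0;0.036 -0.003 0.071 0;0.040 -0.003 0.069 0;0.044 -0.004 0.066 0;0.048 -0.004 0.064 0;0.051 -0.004 0.061 0;0.055 -0.004 0.058 0;0.058 -0.005 0.054 0"

```text
t: 4.18
eef_pos: [506.6, 128.7, 165.2]
tcp_rot: [-3.138, 0.0, 1.487]
ft_force: [-11.0, 0.7, 6.5]
opening: 0.097
grip_force: 30.0
```

drive_tool:
  deltas: "0.061 -0.005 0.051 0;0.064 -0.005 0.047 0;0.067 -0.005 0.043 0;0.069 -0.006 0.039 0;0.071 -0.006 0.035 0;0.073 -0.006 0.031 0;0.075 -0.006 0.027 0;0.076 -0.006 0.022 0;0.078 -0.006 0.018 0;0.078 -0.006 0.013 0"

```text
t: 5.02
eef_pos: [579.5, 122.7, 197.9]
tcp_rot: [3.141, 0.0, 1.487]
ft_force: [-3.9, -3.0, 2.0]
opening: 0.094
grip_force: 30.0
```

drive_tool:
  deltas: "0.079 -0.006 0.009 0;0.079 -0.006 0.004 0;0.080 -0.006 -0.001 0;0.079 -0.006 -0.005 0;0.079 -0.006 -0.010 0;0.078 -0.006 -0.014 0;0.077 -0.006 -0.019 0;0.076 -0.006 -0.024 0;0.074 -0.006 -0.028 0;0.073 -0.006 -0.032 0"

```text
t: 5.85
eef_pos: [657.3, 116.8, 184.8]
tcp_rot: [3.141, 0.0, 1.486]
ft_force: [-2.5, -3.8, 3.0]
opening: 0.095
grip_force: 30.0
```

drive_tool:
  deltas: "0 0 0 0;0 0 0 0;0 0 0 0;0 0 0 0;0 0 0 0"
  gripper: 0.7

```text
t: 6.27
eef_pos: [656.4, 117.3, 185.2]
tcp_rot: [3.141, -0.0, 1.487]
ft_force: [-0.5, 0.1, -0.2]
opening: 0.293
grip_force: 0.0
```

drive_tool:
  deltas: "0 0 0.1 0;0 0 0.15 0;0 0 0.2 0;0 0 0.2 0;0 0 0.2 0;0 0 0 0"

```text
t: 6.77
eef_pos: [657.5, 117.2, 275.2]
tcp_rot: [3.135, -0.001, 1.487]
ft_force: [0.0, 0.0, 1.0]
opening: 0.301
grip_force: 0.0
```

```bash
python3 - <<'E'
from h import *
im,d=look('top','top1');look('side','side1')
P=world('top',d)
for n,(im,d) in {'a':(im,d),'0':(np.load('pics/top0.npz')['im'],np.load('pics/top0.npz')['d'])}.items():
    P=world('top',d);r=np.s_[165:212,330:380];Z=P[r][...,2]
    m=(Z>8)&(Z<40);k,l,s,c=cv2.connectedComponentsWithStats(m.astype(np.uint8))
    i=1+s[1:,4].argmax();q=P[r][l==i];R=cv2.minAreaRect(q[:,:2].astype(np.float32));print(s[i],R,cv2.boxPoints(R))
a=np.hstack([cv2.imread('pics/top1.png')[120:270,190:450],cv2.imread('pics/side1.png')[60:210,160:420]])
cv2.imwrite('pics/c1.png',cv2.resize(a,None,fx=1.5,fy=1.5))
E
```

```text
[  6   5  35  35 326] ((588.8153686523438, -137.3800048828125), (98.8731918334961, 25.7373046875), 47.23897171020508) [[ 545.80273  -164.93887 ]
 [ 564.69885  -182.41302 ]
 [ 631.828    -109.82114 ]
 [ 612.9319    -92.346985]]
[  6   5  35  35 326] ((588.9857788085938, -137.64340209960938), (98.77971649169922, 25.337499618530273), 47.72053146362305) [[ 546.3856   -165.66272 ]
 [ 565.1321   -182.70847 ]
 [ 631.58594  -109.624084]
 [ 612.8395    -92.57834 ]]
```

View pics/c1.png

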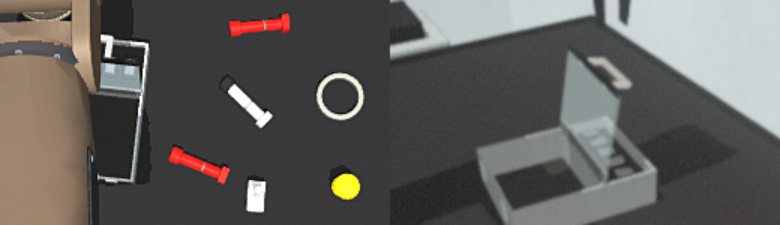

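The flap stands open, leaning slightly past upright, and the plunger hasn't moved: its centre is (589,-137.5) and its axis is at 47.5°.

drive_tool:
  deltas: "-0.076 -0.283 0 -0.0233;-0.076 -0.283 0 -0.0233;-0.076 -0.283 0 -0.0233;-0.076 -0.283 0 -0.0233;-0.076 -0.283 -0.1 -0.0233;-0.076 -0.283 -0.2 -0.0233;-0.076 -0.283 -0.3 -0.0233;-0.076 -0.283 -0.3 -0.0233;-0.076 -0.283 -0.3 -0.0233;0 0 -0.3 0"
  gripper: 0.35

```text
t: 7.7
eef_pos: [586.5, -140.9, 118.6]
tcp_rot: [-3.141, 0.001, 0.82]
ft_force: [0.7, -0.2, 0.3]
opening: 0.649
grip_force: 0.0
```

drive_tool:
  deltas: "0 0 -0.3 0;0 0 -0.2 0;0 0 0 0"

```text
t: 7.95
eef_pos: [585.7, -136.6, 65.9]
tcp_rot: [-3.134, 0.003, 0.827]
ft_force: [-0.9, -0.6, 0.1]
opening: 0.653
grip_force: 0.0
```

drive_tool:
  deltas: "0 0 0 0;0 0 0 0"

```text
t: 8.12
eef_pos: [588.6, -137.1, 71.4]
tcp_rot: [3.141, -0.0, 0.828]
ft_force: [0.2, -0.5, 0.1]
opening: 0.649
grip_force: 0.0
```

Settled, so I descend 51 mm and grip.

drive_tool:
  deltas: "0 0 -0.15 0;0 0 -0.15 0;0 0 -0.1 0;0 0 -0.07 0;0 0 -0.04 0;0 0 0 0;0 0 0 0"

```text
t: 8.7
eef_pos: [588.5, -137.2, 20.0]
tcp_rot: [3.141, -0.0, 0.828]
ft_force: [-0.6, 0.5, -0.2]
opening: 0.65
grip_force: 0.0
```

drive_tool:
  deltas: "0 0 0 0;0 0 0 0;0 0 0 0;0 0 0 0;0 0 0 0;0 0 0 0;0 0 0 0;0 0 0 0;0 0 0 0"
  gripper: 1

```text
t: 9.45
eef_pos: [588.3, -137.1, 19.6]
tcp_rot: [3.141, -0.0, 0.828]
ft_force: [-0.7, 0.9, 0.7]
opening: 0.184
grip_force: 30.0
```

drive_tool:
  deltas: "0 0 0.1 0;0 0 0.15 0;-0.08 0 0.2 -0.0362;-0.08 0 0.2 -0.0362;-0.08 0 0.2 -0.0362;-0.08 0 0.2 -0.0362;-0.08 0 0.15 -0.0362;-0.08 0.05 0.1 -0.0362;-0.08 0.1 0 -0.0362;-0.055 0.15 0 -0.0362"

```text
t: 10.28
eef_pos: [526.3, -107.5, 151.0]
tcp_rot: [3.141, -0.002, -0.089]
ft_force: [0.4, 0.4, -0.6]
opening: 0.181
grip_force: 30.0
```

drive_tool:
  deltas: "0 0.2 0 0;0 0.25 0 0;0 0.3 0 0;0 0.3 0 0;0 0.3 0 0;0 0.3 0 0;0 0.3 0 0;0 0.235 0 0;0 0.15 0 0;0 0 0 0"

```text
t: 11.12
eef_pos: [526.4, 128.8, 150.2]
tcp_rot: [-3.141, -0.0, -0.079]
ft_force: [-0.1, 0.2, -0.5]
opening: 0.18
grip_force: 30.0
```

drive_tool:
  deltas: "0 0 0 0;0 0 0 0"

```text
t: 11.28
eef_pos: [526.7, 125.8, 149.8]
tcp_rot: [3.141, -0.0, -0.082]
ft_force: [0.0, -0.2, -0.9]
opening: 0.181
grip_force: 30.0
```

```bash
python3 - <<'E'
from h import *
look('top','top2');look('side','side2')
a=np.hstack([cv2.imread('pics/top2.png')[110:270,180:440],cv2.imread('pics/side2.png')[60:220,160:420]])
cv2.imwrite('pics/c2.png',cv2.resize(a,None,fx=1.5,fy=1.5))
E
```

```text
(no output)
```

View pics/c2.png

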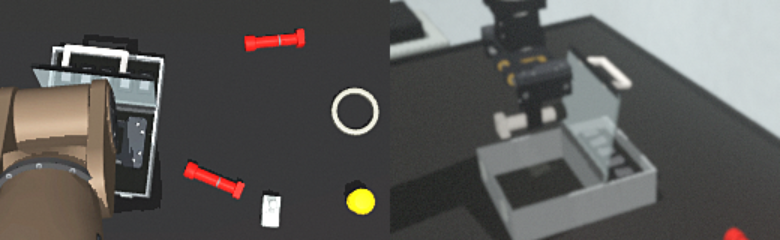

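The plunger hangs level over the open well and the flap is still standing. I'll lower it slowly, with a small shift away from the flap.

drive_tool:
  deltas: "-0.04 0 -0.15 0;0 0 -0.2 0;0 0 -0.2 0;0 0 -0.2 0;0 0 -0.15 0;0 0 -0.1 0;0 0 -0.08 0;0 0 -0.05 0;0 0 0 0;0 0 0 0"

```text
t: 12.22
eef_pos: [523.0, 126.3, 36.9]
tcp_rot: [3.142, -0.0, -0.082]
ft_force: [0.5, 0.4, -0.5]
opening: 0.181
grip_force: 30.0
```

drive_tool:
  deltas: "0 0 -0.03 0;0 0 -0.03 0;0 0 -0.02 0;0 0 -0.01 0;0 0 0 0;0 0 0 0"

```text
t: 12.72
eef_pos: [522.7, 126.4, 27.5]
tcp_rot: [3.142, 0.0, -0.082]
ft_force: [0.5, -0.1, -0.5]
opening: 0.18
grip_force: 30.0
```

drive_tool:
  deltas: "0 0 -0.01 0;0 0 -0.01 0;0 0 0 0;0 0 0 0"

```text
t: 13.05
eef_pos: [522.7, 126.4, 25.5]
tcp_rot: [3.141, 0.0, -0.082]
ft_force: [0.5, -0.6, -1.3]
opening: 0.184
grip_force: 30.0
```

drive_tool:
  deltas: "0 0 -0.01 0;0 0 0 0;0 0 0 0"

```text
t: 13.3
eef_pos: [522.8, 126.4, 24.6]
tcp_rot: [3.142, -0.0, -0.082]
ft_force: [0.8, 0.3, -0.5]
opening: 0.182
grip_force: 30.0
```

drive_tool:
  deltas: "0 0 -0.008 0;0 0 0 0;0 0 0 0"

```text
t: 13.55
eef_pos: [522.8, 126.4, 24.5]
tcp_rot: [3.142, -0.001, -0.082]
ft_force: [-2.1, -0.5, 10.1]
opening: 0.184
grip_force: 30.0
```

The upward force of 10 N shows the plunger is on the floor. I open partway and lift off.

drive_tool:
  deltas: "0 0 0 0;0 0 0 0;0 0 0 0;0 0 0 0;0 0 0 0"
  gripper: 0.6

```text
t: 13.97
eef_pos: [522.7, 126.4, 23.6]
tcp_rot: [3.141, 0.0, -0.082]
ft_force: [0.1, 0.5, 0.1]
opening: 0.394
grip_force: 0.0
```

drive_tool:
  deltas: "0 0 0.05 0;0 0 0.1 0;0 0 0.2 0;0 0 0.2 0;0 0 0.25 0;0 0 0.25 0;-0.1 0 0.25 0;-0.1 0.1 0.2 0;-0.1 0.2 0 0;-0.1 0.3 0 0"

```text
t: 14.8
eef_pos: [482.8, 185.9, 176.1]
tcp_rot: [-3.141, -0.003, -0.084]
ft_force: [0.2, 0.4, -0.7]
opening: 0.398
grip_force: 0.0
```

drive_tool:
  deltas: "-0.1 0.3 0 0;-0.1 0.3 0 0;-0.1 0.3 0 0;-0.1 0.3 0 0;-0.1 0.3 0 0;-0.1 0.3 0 0;0 0.2 0 0;0 0 0 0;0 0 0 0;0 0 0 0"

```text
t: 15.63
eef_pos: [422.6, 385.7, 174.1]
tcp_rot: [3.141, 0.0, -0.082]
ft_force: [0.3, 1.0, -0.3]
opening: 0.399
grip_force: 0.0
```

```bash
python3 - <<'E'
from h import *
look('top','top3');look('side','side3')
a=np.hstack([cv2.imread('pics/top3.png')[110:270,180:440],cv2.imread('pics/side3.png')[80:240,180:440]])
cv2.imwrite('pics/c3.png',cv2.resize(a,None,fx=1.5,fy=1.5))
E
```

```text
(no output)
```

View pics/c3.png

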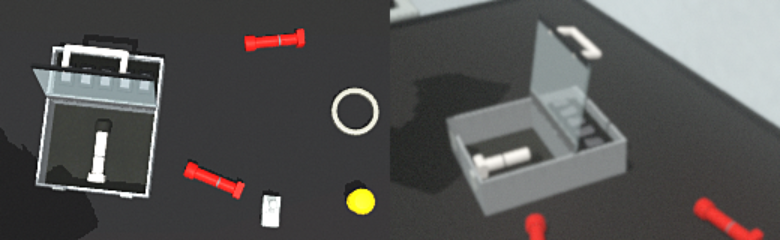

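The plunger lies flat in the middle of the lower tier, around crop pixel (100,150). The flap stands open and the arm is clear.

```bash
python3 -c "
from cell import env
print(env.job_done())"
```

```text
the job is handed in; nothing more can be done
None
```

The flap stands open just past upright, the aluminium plunger lies flat on the lower-tier floor, and the job was handed in at about 16 s; no verdict came back.

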